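Zero a dial kitchen scale with its slotted adjuster and plastic key

TASK

With the bowl on it the kitchen scale reads past zero. Take the plastic key out of its holder on the scale, feel its blade into the slotted zero screw sunk in the metal turret on the other side of the pan and turn the screw gently until the zero mark of the dial has come round to the pointer, then put the key back upright, fully home in its holder. Leave the bowl on the pan and the other things where they are, and never lean hard on the scale with the plastic key.

Things in the scene. Friction and masses are not known exactly. Their poses are not given: they have to be found in the camera images.
- kitchen_scale: grey dial kitchen scale, fixed, 208 x 266 mm, deck 65 mm high. Origin under it on the worktop, 118 mm behind its front; x to its back, y to the left as one faces the dial, z up. Steel pan (134 mm across, at x +35 mm) sinks on a spring under load. Right of it (x +30, y -112 mm) stands a metal turret with the zero screw; left of it (x +30, y +112 mm) a grey plastic one, the key's holder
- adjuster_mouth (a point): centre of the upper rim of the metal turret, 32.5 mm above the deck: an upright tube of 14 mm bore, its mouth flared to 19 mm in the last 3 mm. The zero screw's flat steel head, 13.6 mm across, lies inside, its top 6 to 20 mm below the rim (it varies: feel for it), with a straight slot across it, 4.4 mm wide and 4.5 mm deep
- adjuster_foot (a point): foot of the metal turret, on its axis, at deck height. How the screw behaves: its slot starts within 35 degrees of the scale's y line. The head is sprung: it yields from 2 N on, 2 N more per mm, and stops hard after 2 mm. It turns stiffly (0.03 N m) and stays where left; turning it clockwise seen from above turns the dial plate clockwise, 0.4 degree per degree of the screw
- holder_mouth (a point): centre of the upper rim of the key's holder, the grey plastic turret on the left: an upright tube of 14 mm bore, mouth flared to 19 mm, its floor (the deck) 32.5 mm below this point. On screw and holder alike the plastic key needs only 3 to 6 N; 18 N is too much for it
- zero_key: white plastic key, 90 mm long, 30 g, upright in the holder at first. Origin: middle of the blade's tip; z up the key. Blade 4 mm long, 11 mm wide along the key's y, 1.5 (tip) to 2.6 mm thick; then a round 12 mm shank up to z 52 mm (17 mm collar at z 48 to 55); then a flat grip to z 90 mm, 13 mm thick along x, 26 mm wide along y. Its x starts within 20 degrees of the scale's x
- pointer_tip (a point): tip of the thin black pointer, 37 mm from the dial's centre, under the dial's window. The pointer shows the load and stands near the top of the dial (the end toward the pan); it moves only if the pan or bowl is touched
- zero_mark (a point): inner point of the black triangle on the white dial plate, 37 mm from the dial's centre: the zero mark. The screw turns the plate behind the pointer. The plate has 40 divisions all round; the mark starts 1 to 5 divisions anticlockwise of the pointer and must come to the pointer's tip
- dial_centre (a point): the pointer's axis on the dial; the dial faces the scale's front and is tilted 24 degrees from level
- prep_bowl: white ceramic bowl, 126 mm across, 48 mm high, standing on the pan with its rim about 71 mm above the deck; origin under its centre. Stays on the pan
- mug_cream: cream mug, bystander, 94 mm high; origin under it
- egg_tray: clear tray with six eggs, bystander, 160 x 108 x 64 mm; origin under its centre
- lemon: lemon, bystander, 78 mm long; origin under its centre
- soup_tin: tin, bystander, 75 mm across, 110 mm high; origin under its centre

How it is judged:
By the outcome, as a careful person would: the job done as asked, in the order asked, and still so for the second after the job is handed in, with the robot touching nothing.
It also fails if it takes over 72 s, if anything falls off the work surface, if the arm or the gripper's body presses on something with over 40 N, if the wrist force passes 120 N, or if a joint passes its speed limit or range.

ROBOT

A 7-joint arm with a two-finger parallel gripper is mounted at the origin on a cart in front of the work surface, level with it; the furniture and walls round the work are solid. World frame = base frame: x ahead of the robot, y to its left, z up, the work surface at z = 0. Lengths are in m, angles in rad, forces in N, time in s.
With the tool pointing down it reaches from about 0.425 to 0.825 m from the base axis. Payload 3.6 kg.
Tool frame: the origin (TCP) lies between the finger pads; the fingertips stand 14 mm ahead of it and the grasp point (between the pads) lies 5 mm behind it; z points along the fingers, y is the line along which they close (so a half turn about z gives the same grasp; the last joint's range is limited). The gripper opens to 85 mm and grips with 20 to 120 N. Pads are 22 mm wide; open, the fingers measure 114 mm over their backs; the gripper's body (76 mm by 85 mm) begins 54 mm behind the grasp point. The pads swing forward as they close: fully open they stand 13 mm farther back than shut.
Start: joints at [1.23, 0.615, -0.013, 1.423, 0.008, 1.103, -0.04], TCP at [0.201, -0.618, 0.245] pointing down, gripper open.
Joint ranges: [-3.12, 3.12], [-0.3, 2.06], [-1.34, 1.32], [0.26, 2.42], [-1.36, 4.5], [0.01, 1.98], [-2.84, 2.84]. Speed limits (rad/s): [2.79, 2.79, 3.14, 3.14, 3.14, 3.14, 3.14].

INTERFACE

Orientations are given as a rotation vector (axis times angle).
In Python, from station import bot, eyes gives the robot as it stands.
- The arm moves only by the tool servo_tool, never from a script. Its argument "series" is a list that holds one entry, the list of rows, each a list of 5 numbers: the shift along the tool's x, y, z in m, then the turn about the tool's z in degrees, then the closure, from 0 (fully open) to 1 (shut). In form: [[[x, y, z, twist, gripper], ...]]. A call has 1 to 5 rows; each row is the pose to reach, as a shift and turn from the pose commanded when the call began, along the tool's axes at that moment; what a row does not reach only later rows make up. A row lasts 1/8 s, in which the tool goes at most 62.5 mm and 10.7 degrees, less where a joint would pass 70% of its speed; a pose out of reach is approached as far as the arm can. A call with a gripper value outside its range is refused whole. The fingers move at their own pace and stop on an object; "newtons" is the grip in N (left out, the last holds). Time passes only in rows, so rows that repeat a pose let the fingers close. It gives the time, the measured TCP pose, the force, the opening and the grip force at its end, in the units of the state.
- bot.state(): the state, without advancing time (a new reading comes with each control period).
- eyes.camera(name): name is "side" or "top"; returns (picture, depth): 400x640x3 uint8, red, green, blue; 400x640 float32, m along the optical axis (not along the pixel's ray), 0 where there is no reading.
- eyes.camera_params(name): a dict with "intrinsics" (3x3 intrinsics, pixels), "distortion" ([k1, k2, p1, p2, k3] as OpenCV has them; the pictures are not rectified), "world_from_camera" (4x4, takes a point from camera to world coordinates). Camera axes: x right, y down, z forward; pixel columns grow to the right and rows downward; lengths in m; the calibration is good to about 2 mm. A picture is of the moment at which its call begins. camera_params takes no time and is no camera call.
- bot.finish_job(): hands the job in; it is judged then, once.
The state is a dict: "time_s": time; "qpos": joint angles; "qvel": joint speeds; "tau": joint torques, N m; "position": TCP position; "orientation": TCP orientation; "force": force on the tool from outside, world axes, zero at the start; "moment": the same for the moment, N m; "finger_gap": finger opening in m; "finger_force": force on a finger pad.
Only numpy, scipy, OpenCV 4.12 (cv2) and the standard library are available. Lean on these libraries where they do the work, as an engineer would, in place of code of your own. Each camera call takes 0.05 s, during which the arm holds its last target. There are 200 camera calls.

## Working session

There is one attempt and no reset: what is moved stays moved. The work goes in short steps, Python scripts to look and compute and a tool call to move; the robot and the scene stay as the last step left them, time stands still between calls to the robot, and variables do not carry over. Pictures are saved under pics/ and viewed, at most 10 in all, crops included, and the job is handed in when it is done.

Besides the shell and the picture viewer there is one more tool, called after "Call:" as a command line: name --argument value ..., lists and objects as JSON in quotes. servo_tool: Moves the arm, as the interface text tells. Its arguments: {"type":"object","properties":{"series":{"type":"array"},"newtons":{"type":"number"}},"required":["series"]}

```bash
mkdir -p pics; ls
python3 - <<'E'
from station import bot, eyes
import cv2,numpy as np
s=bot.state(); print(s)
for n in("top","side"):
    p,d=eyes.camera(n); cv2.imwrite(f"pics/{n}0.png",p[:,:,::-1]); np.save(f"pics/{n}0.npy",d); print(n,eyes.camera_params(n))
E
```

```text
pics
{'time_s': 0.0, 'qpos': array([ 1.23049557,  0.61588689, -0.01261981,  1.4249253 ,  0.00810111,
        1.10340694, -0.04039735]), 'qvel': array([ 2.94920081e-04,  2.40413190e-04,  1.57249009e-03,  1.41574817e-03,
        7.77563806e-04,  2.14429933e-05, -5.59082014e-04]), 'tau': array([-7.13100835e-04, -4.69228828e+01,  2.58918637e-01, -1.71035331e+01,
        1.00047959e-02,  9.69513610e-03,  8.31858742e-07]), 'position': array([ 0.20042063, -0.61754945,  0.24415034]), 'orientation': array([-3.10047712e+00, -4.90613131e-01,  6.88893972e-04]), 'force': array([ 0.16429745,  0.31890207, -0.12535743]), 'moment': array([ 0.04822887, -0.02103023, -0.01381103]), 'finger_force': 0.0, 'finger_gap': 0.08526348497871375}
top {'intrinsics': array([[477.32678537,   0.        , 313.77954201],
       [  0.        , 477.32678537, 199.7495025 ],
       [  0.        ,   0.        ,   1.        ]]), 'distortion': array([-0.10803282,  0.        ,  0.        ,  0.        ,  0.        ]), 'world_from_camera': array([[ 1.22361290e-02, -9.88978572e-01,  1.47552233e-01,
         2.49831127e-01],
       [-9.99925116e-01, -1.21317466e-02,  1.60739864e-03,
        -2.29605646e-02],
       [ 2.00383498e-04, -1.47560852e-01, -9.89052959e-01,
         1.52539968e+00],
       [ 0.00000000e+00,  0.00000000e+00,  0.00000000e+00,
         1.00000000e+00]])}
side {'intrinsics': array([[369.03529122,   0.        , 325.5505968 ],
       [  0.        , 369.03529122, 199.09839653],
       [  0.        ,   0.        ,   1.        ]]), 'distortion': array([-0.01771825,  0.        ,  0.        ,  0.        ,  0.        ]), 'world_from_camera': array([[-0.88601049, -0.21107153,  0.41283679,  0.01441222],
       [-0.46313632,  0.36035856, -0.80971999,  0.86032097],
       [ 0.02213957, -0.90862012, -0.41703636,  0.55010174],
       [ 0.        ,  0.        ,  0.        ,  1.        ]])}
```

View pics/top0.png

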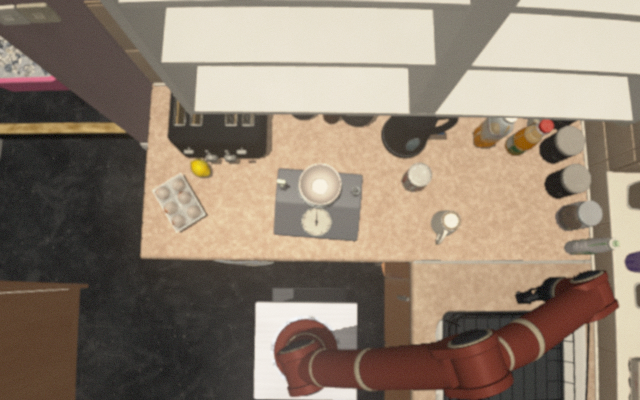

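View pics/side0.png

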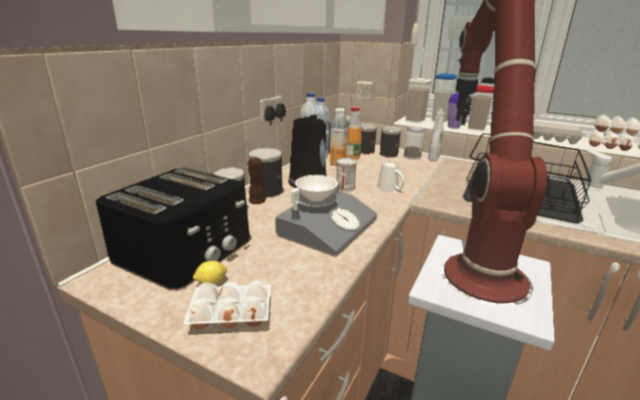

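```bash
cat > h.py <<'E'
from station import bot, eyes
import cv2,numpy as np
def ray(n,uv):
    c=eyes.camera_params(n);K=c["intrinsics"];T=c["world_from_camera"]
    q=cv2.undistortPoints(np.float64(uv).reshape(-1,1,2),K,c["distortion"]).reshape(-1,2)
    return T[:3,3],(T[:3,:3]@np.c_[q,np.ones(len(q))].T).T
def onz(n,uv,z):
    o,r=ray(n,uv); return o+r*((np.asarray(z)-o[2])/r[:,2])[:,None]
def proj(n,P):
    c=eyes.camera_params(n);T=np.linalg.inv(c["world_from_camera"])
    return cv2.projectPoints(np.float64(P).reshape(-1,1,3),cv2.Rodrigues(T[:3,:3])[0],T[:3,3],c["intrinsics"],c["distortion"])[0].reshape(-1,2)
def crop(n,name,x,y,w,h,f,img=None):
    p=eyes.camera(n)[0] if img is None else img
    cv2.imwrite(name,cv2.resize(p[y:y+h,x:x+w,::-1],None,fx=f,fy=f,interpolation=cv2.INTER_CUBIC)); return p
E
python3 - <<'E'
from h import *
a=cv2.imread("pics/top0.png")[:,:,::-1]; crop("top","pics/c1.png",265,155,110,95,5.3,a) if 0 else cv2.imwrite("pics/c1.png",cv2.resize(a[155:250,265:375,::-1],(770,600*95*7//(7*95)+0) if 0 else (660,570),interpolation=cv2.INTER_CUBIC))
uv=[(278,168),(362,175),(358,241),(274,237)]
print(onz("top",uv,[.065]*4)); d=np.load("pics/top0.npy"); print(d[185,319],d[225,345],d[185,282],d[191,355])
b=cv2.imread("pics/side0.png")
cv2.imwrite("pics/c2.png",cv2.resize(b[165:255,270:385],(690,540),interpolation=cv2.INTER_CUBIC))
E
```

```text
[[ 0.56672624  0.09254408  0.065     ]
 [ 0.54766472 -0.1701631   0.065     ]
 [ 0.34177435 -0.15742357  0.065     ]
 [ 0.3508916   0.09979846  0.065     ]]
1.4515322 1.4932548 1.4273255 1.4705191
```

View pics/c1.png

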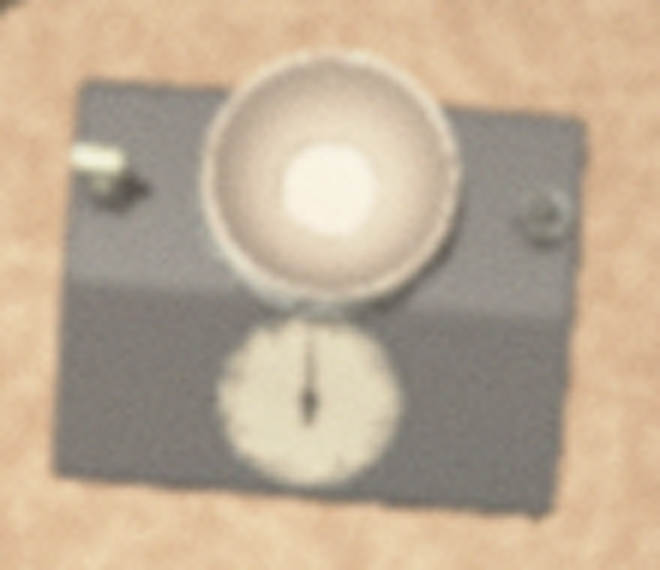

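View pics/c2.png

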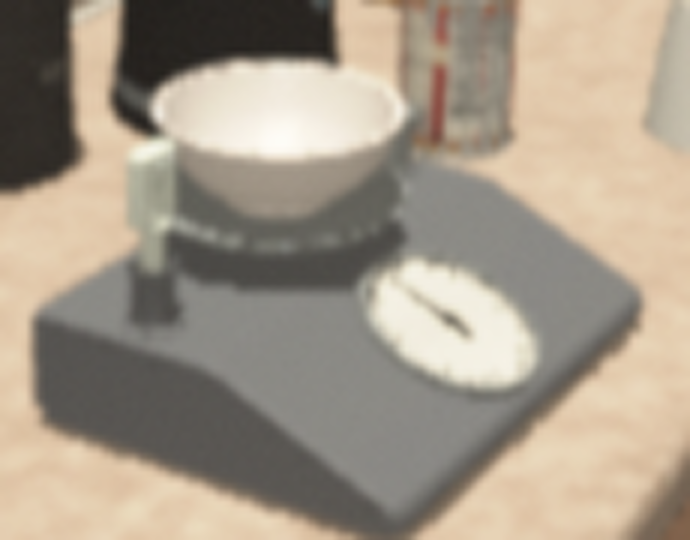

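```bash
cat > fit.py <<'E'
from h import *
from scipy.optimize import least_squares
c1=lambda x,y:(265+x/6-.4,155+y/6-.4); c2=lambda x,y:(270+x/6-.4,165+y/6-.4)
L=[("top",(30,-112,97.5),c1(546,214)),("top",(30,112,155),c1(101,160)),("top",(90,133,65),c1(80,82)),("top",(90,-133,65),c1(585,121)),
("top",(35,0,136),c1(331,180)),
("side",(30,112,155),c2(151,150)),("side",(30,112,97.5),c2(153,268)),("side",(30,112,65),c2(155,322)),("side",(90,133,65),c2(36,318)),("side",(35,0,136),c2(281,103))]
def W(p,P):
    P=np.array(P,float)/1e3;c,s=np.cos(p[2]),np.sin(p[2]);return np.array([p[0]+c*P[0]-s*P[1],p[1]+s*P[0]+c*P[1],P[2]])
f=lambda p:np.concatenate([proj(n,W(p,P))[0]-uv for n,P,uv in L])
r=least_squares(f,[.46,-.03,-.05],loss="soft_l1")
p=r.x;np.save("pose.npy",p)
if __name__=="__main__":
    print(p,np.degrees(p[2]));print(f(p).reshape(-1,2).round(1))
    print("key",W(p,(30,112,65)),"screw",W(p,(30,-112,65)))
    # key grip direction seen from top: long axis (key y)
    print(onz("top",[c1(73,158),c1(128,162)],[.155,.155]))
    d=np.load("pics/top0.npy"); print("cabinet",onz("top",[(300,108)],[0]),d[100,300],d[70,300])
E
python3 fit.py
```

```text
[ 0.46895469 -0.03333304 -0.06685201] -3.830338283308353
[[-0.1  0.7]
 [-0.7  0.4]
 [-0.2 -0.6]
 [ 0.5 -0.5]
 [-0.7 -0.4]
 [ 0.8 -0.6]
 [ 0.7 -1.2]
 [ 0.5  0.1]
 [-1.2 -1.8]
 [-0.2  0.6]]
key [0.50636953 0.07641272 0.065     ] screw [ 0.49140583 -0.14708692  0.065     ]
[[0.50853889 0.0881014  0.155     ]
 [0.50687144 0.0612504  0.155     ]]
cabinet [[0.78670254 0.02933902 0.        ]] 1.0067388 1.0142757
```

Call:
servo_tool --series '[[[0.046,-0.04,0,-10,0],[0.093,-0.079,0,-20,0],[0.139,-0.119,0,-30,0],[0.186,-0.158,0,-40,0],[0.232,-0.198,0,-50,0]]]' --newtons 40

```text
time_s: 0.72
position: [0.3609, -0.3564, 0.2452]
orientation: [-2.6, -1.764, -0.0]
force: [0.4, -0.3, 0.3]
finger_gap: 0.0854
finger_force: 0.0
```

Call:
servo_tool --series '[[[0.057,-0.003,0,-6,0],[0.114,-0.006,0,-12,0],[0.171,-0.009,0,-18,0],[0.228,-0.012,0,-18,0],[0.286,-0.016,0,-18,0]]]'

```text
time_s: 1.35
position: [0.4528, -0.0857, 0.2452]
orientation: [2.299, 2.141, -0.0]
force: [1.7, -0.5, -0.5]
finger_gap: 0.0856
finger_force: 0.0
```

Call:
servo_tool --series '[[[0.055,0.015,0,0,0],[0.109,0.029,0.01,0,0],[0.15,0.041,0.03,0,0],[0.164,0.0435,0.05,0,0],[0.164,0.0435,0.05,0,0]]]'

```text
time_s: 1.98
position: [0.5062, 0.0745, 0.1938]
orientation: [-2.293, -2.144, 0.005]
force: [-1.5, 0.7, -0.1]
finger_gap: 0.0858
finger_force: 0.0
```

Run:
```python
from h import *
s=bot.state();print(s["position"],s["qpos"].round(2))
a=eyes.camera("top")[0];b=eyes.camera("side")[0]
f=lambda p,x,y:cv2.resize(p[y:y+70,x:x+70,::-1],(390,390),interpolation=cv2.INTER_CUBIC)
cv2.imwrite("pics/c3.png",np.hstack([f(a,250,145),f(b,265,150)]))
```

```text
[0.50617578 0.07445786 0.19379024] [ 0.1   0.5  -0.43  1.87  0.27  0.83 -0.53]
```

View pics/c3.png

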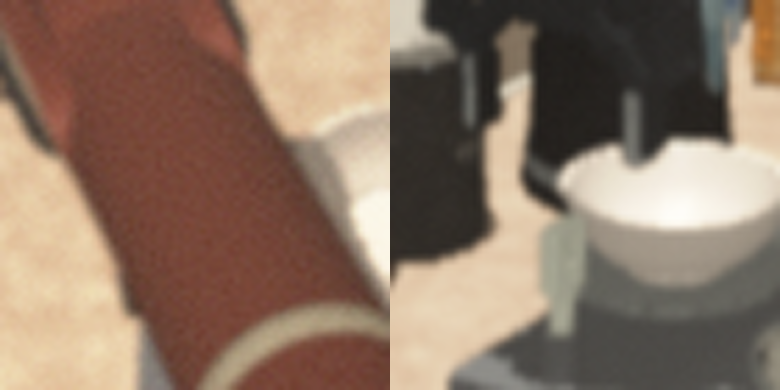

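Call:
servo_tool --series '[[[0.002,0,0.02,0,0],[0.002,0,0.04,0,0],[0.002,0,0.055,0,0],[0.002,0,0.055,0,0],[0.002,0,0.055,0,0.4]]]'

```text
time_s: 2.7
position: [0.5082, 0.0752, 0.1411]
orientation: [2.298, 2.141, 0.002]
force: [0.0, -0.2, -0.6]
finger_gap: 0.0701
finger_force: 0.0
```

Call:
servo_tool --series '[[[0,0,0,0,0.8],[0,0,0,0,1],[0,0,0,0,1],[0,0,0,0,1],[0,0,0,0,1]]]' --newtons 40

```text
time_s: 3.32
position: [0.5077, 0.0755, 0.1406]
orientation: [2.298, 2.142, 0.0]
force: [-0.3, 0.4, 2.7]
finger_gap: 0.0115
finger_force: 42.4
```

Call:
servo_tool --series '[[[0,0,-0.015,0,1],[0,0,-0.04,0,1],[0,0,-0.07,0,1],[0,0,-0.095,0,1],[0,0,-0.1,0,1]]]'

```text
time_s: 3.95
position: [0.5085, 0.0758, 0.2425]
orientation: [2.296, 2.141, 0.006]
force: [0.3, 0.2, -0.7]
finger_gap: 0.0112
finger_force: 42.1
```

Call:
servo_tool --series '[[[-0.045,0,0,0,1],[-0.1,0,0,0,1],[-0.155,0,0,0,1],[-0.205,0.001,0,0,1],[-0.224,0.001,0,0,1]]]'

```text
time_s: 4.58
position: [0.4915, -0.1521, 0.2393]
orientation: [-2.304, -2.135, 0.004]
force: [-0.1, 0.1, -0.6]
finger_gap: 0.0114
finger_force: 42.0
```

Call:
servo_tool --series '[[[0,0,0.015,0,1],[0,0,0.035,0,1],[0,0,0.05,0,1],[0,0,0.055,0,1],[0,0,0.055,0,1]]]'

```text
time_s: 5.2
position: [0.493, -0.1472, 0.185]
orientation: [-2.296, -2.143, -0.0]
force: [-0.1, -0.0, 0.6]
finger_gap: 0.0113
finger_force: 42.1
```

Run:
```python
from h import *
s=bot.state();print(s["position"],s["qpos"].round(2),s["force"],s["moment"])
a=eyes.camera("top")[0];b=eyes.camera("side")[0]
f=lambda p,x,y:cv2.resize(p[y:y+70,x:x+70,::-1],(390,390),interpolation=cv2.INTER_CUBIC)
cv2.imwrite("pics/c4.png",np.hstack([f(a,300,160),f(b,315,150)]))
p=np.load("pose.npy")
from fit import W
print(proj("side",[W(p,(30,-112,97.5)),s["position"],s["position"]-[0,0,.0756]]))
```

```text
[ 0.49301492 -0.14723318  0.18503815] [ 0.52  0.51 -0.4   1.88  0.26  0.81 -0.09] [-0.06805495 -0.03822811  0.59601836] [ 0.00852835 -0.00920433 -0.01888924]
[[335.97109187 182.98337403]
 [336.47195529 157.19370406]
 [335.67036245 179.46276305]]
```

View pics/c4.png

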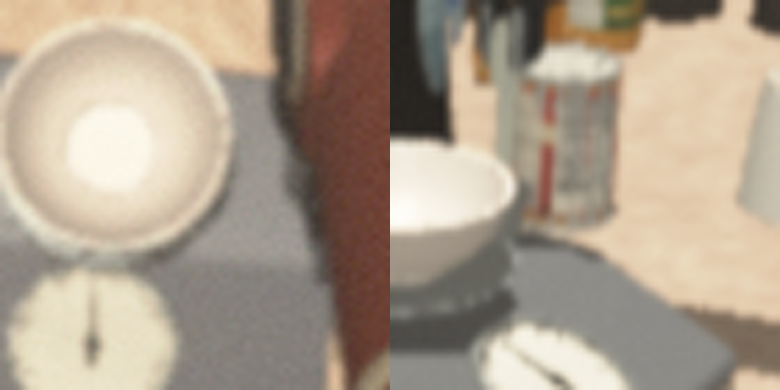

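Call:
servo_tool --series '[[[0,0,0.005,0,1],[0,0,0.009,0,1],[0,0,0.012,0,1],[0,0,0.014,0,1],[0,0,0.016,0,1]]]'

```text
time_s: 5.92
position: [0.4929, -0.1481, 0.1692]
orientation: [-2.298, -2.142, -0.0]
force: [0.8, 0.2, -0.0]
finger_gap: 0.0112
finger_force: 42.1
```

```bash
cat > dial.py <<'E'
from h import *
from fit import W
import sys
p=np.load("pose.npy")
def rect(k=8):
    a=np.mean([eyes.camera("top")[0].astype(np.float32).mean(2) for _ in range(k)],0)
    return a
if __name__=="__main__":
    s=bot.state();print(s["position"].round(4),s["force"].round(2),s["moment"].round(3),s["qpos"].round(2))
    a=rect(8); np.save(sys.argv[1],a)
    # dial plane tilted 24 deg: rectify with fitted plane; centre guess from pixel (316.5,222)
    x,y=290,200
    b=cv2.resize(np.clip(a[y:y+45,x:x+60],0,255).astype(np.uint8),(780,585),interpolation=cv2.INTER_CUBIC)
    cv2.imwrite(sys.argv[2],cv2.normalize(b,None,0,255,cv2.NORM_MINMAX))
E
python3 dial.py d0.npy pics/d0.png
```

```text
[ 0.4929 -0.1481  0.1692] [ 0.81  0.15 -0.01] [0.019 0.008 0.002] [ 0.51  0.53 -0.39  1.9   0.28  0.77 -0.1 ]
```

View pics/d0.png

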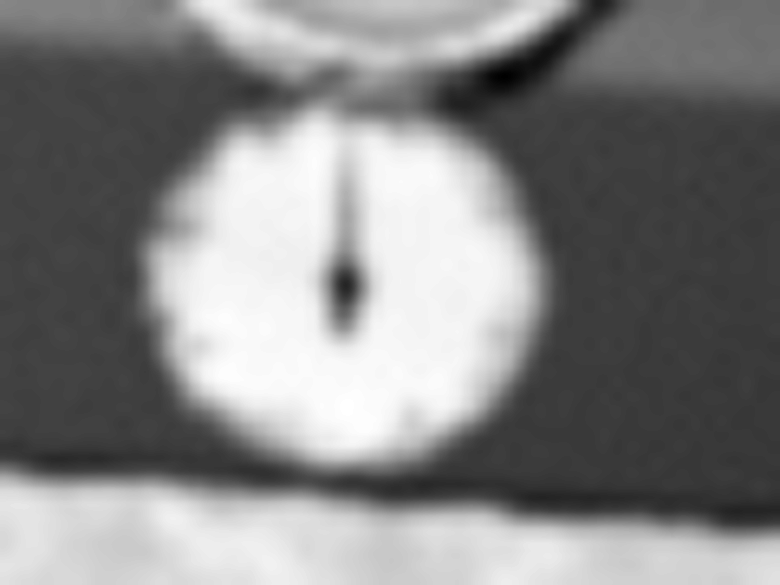

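Call:
servo_tool --series '[[[0,0,0.001,0,1],[0,0,0.002,0,1],[0,0,0.003,0,1],[0,0,0.003,0,1]]]'

```text
time_s: 6.82
position: [0.4928, -0.1481, 0.1662]
orientation: [-2.298, -2.142, 0.0]
force: [0.6, 0.5, -0.4]
finger_gap: 0.0111
finger_force: 42.1
```

```bash
cat > polar.py <<'E'
from h import *
from fit import W
import sys
p=np.load("pose.npy");yaw=p[2];R=np.array([[np.cos(yaw),-np.sin(yaw),0],[np.sin(yaw),np.cos(yaw),0],[0,0,1]])
t=np.radians(24);up=R@[np.cos(t),0,np.sin(t)];left=R@[0,1,0];nrm=np.cross(up,left)
C=onz("top",[(290+343/13-.5,200+288/13-.5)],[.045])[0]
def dist(C):return ((C-[p[0],p[1],0])@R)
def prof(a,r,ang,C):  # ang deg ccw of scale-up
    A=np.radians(ang)[:,None];P=C+r[None,:,None]*(np.cos(A)[...,None]*up+np.sin(A)[...,None]*left)
    uv=proj("top",P.reshape(-1,3)).astype(np.float32).reshape(len(ang),len(r),2)
    return cv2.remap(a.astype(np.float32),uv[...,0],uv[...,1],cv2.INTER_CUBIC)
def analyse(a):
    ang=np.arange(0,360,1.);
    # refine centre: disc edge (white -> grey) at equal radius
    c=C.copy()
    rr=np.arange(35,60,.5)/1e3
    for _ in range(5):
        g=prof(a,rr,ang,c);th=(np.median(prof(a,np.array([.025]),ang,c))+60)/2
        e=np.array([rr[np.argmax(x<th)] for x in g]);ok=(ang>60)&(ang<300)
        M=np.c_[np.ones(ok.sum()),np.cos(np.radians(ang[ok])),np.sin(np.radians(ang[ok]))]
        k=np.linalg.lstsq(M,e[ok],rcond=None)[0];c=c+k[1]*up+k[2]*left
    pa=np.arange(-40,40,.25);q=prof(a,np.arange(14,30,1)/1e3,pa,c).mean(1);w=np.clip(np.percentile(q,60)-q-15,0,None);pt=(w*pa).sum()/w.sum()
    m=prof(a,np.arange(33,43,.5)/1e3,ang,c)
    print("local centre",dist(c).round(4),"R",k[0].round(4),"pointer",pt.round(2))
    for r0 in (30,33,36,39):
        d=-prof(a,np.arange(r0,r0+3,.5)/1e3,ang,c).mean(1);d=d-cv2.GaussianBlur(np.r_[d,d,d].reshape(-1,1),(1,0+91),20)[360:720,0]
        ok=(ang>20)&(ang<335)
        z=[(d*np.exp(-1j*n*np.radians(ang)))[ok].mean() for n in (7,8,9)]
        print(r0,np.abs(z).round(2),"phase8",(-np.degrees(np.angle(z[1]))/8%45).round(2),"peaks",[int(i) for i in range(2,358) if d[i]==max(d[max(0,i-6):i+7]) and d[i]>8])
if __name__=="__main__":
    analyse(np.load(sys.argv[1]))
E
python3 polar.py d0.npy
```

```text
local centre [-0.0661  0.0008  0.0456] R 0.0497 pointer 1.8
30 [0.21 0.44 0.09] phase8 30.99 peaks [3]
33 [0.52 1.61 0.21] phase8 29.98 peaks [2, 74]
36 [0.81 3.02 0.42] phase8 29.17 peaks [3, 74, 210, 255, 302]
39 [1.03 3.74 0.86] phase8 27.06 peaks [2, 29, 75, 157, 209, 256, 300, 346]
```

Call:
servo_tool --series '[[[0,0,0.001,0,1],[0,0,0.002,0,1],[0,0,0.003,0,1],[0,0,0.003,0,1]]]'

```text
time_s: 7.32
position: [0.4928, -0.1481, 0.1632]
orientation: [-2.298, -2.142, 0.0]
force: [-0.0, 0.2, 0.1]
finger_gap: 0.0115
finger_force: 42.1
```

Call:
servo_tool --series '[[[0,0,0.001,0,1],[0,0,0.002,0,1],[0,0,0.003,0,1],[0,0,0.003,0,1]]]'

```text
time_s: 7.82
position: [0.4929, -0.1481, 0.1602]
orientation: [-2.298, -2.142, 0.0]
force: [-0.8, 0.1, -0.3]
finger_gap: 0.0114
finger_force: 42.1
```

Call:
servo_tool --series '[[[0,0,0.001,0,1],[0,0,0.002,0,1],[0,0,0.003,0,1],[0,0,0.003,0,1]]]'

```text
time_s: 8.32
position: [0.4928, -0.1481, 0.1572]
orientation: [-2.298, -2.142, 0.0]
force: [0.7, 0.2, 0.1]
finger_gap: 0.0113
finger_force: 42.1
```

Call:
servo_tool --series '[[[0,0,0.001,0,1],[0,0,0.002,0,1],[0,0,0.003,0,1],[0,0,0.003,0,1]]]'

```text
time_s: 8.82
position: [0.4928, -0.1481, 0.1542]
orientation: [-2.298, -2.142, 0.0]
force: [-0.7, -0.2, 0.2]
finger_gap: 0.0113
finger_force: 42.0
```

Call:
servo_tool --series '[[[0,0,0.001,0,1],[0,0,0.002,0,1],[0,0,0.003,0,1],[0,0,0.003,0,1]]]'

```text
time_s: 9.32
position: [0.4929, -0.1481, 0.1516]
orientation: [2.298, 2.142, -0.0]
force: [-1.4, 0.6, 3.5]
finger_gap: 0.0118
finger_force: 42.6
```

Call:
servo_tool --series '[[[0,0,0,6,1],[0,0,0,12,1],[0,0,0,18,1],[0,0,0,24,1],[0,0,0,24,1]]]'

```text
time_s: 9.95
position: [0.4926, -0.148, 0.1515]
orientation: [-2.692, -1.619, 0.001]
force: [-1.8, 0.4, 4.3]
finger_gap: 0.0113
finger_force: 42.7
```

```bash
python3 -c "
from h import *
s=bot.state();print(s['position'].round(4),s['force'].round(2),s['moment'].round(3),s['qpos'].round(2))"
```

```text
[ 0.4926 -0.148   0.1515] [-1.77  0.43  4.28] [0.058 0.581 0.052] [ 0.42  0.54 -0.25  1.92  0.2   0.71 -0.44]
```

Run:
```python
from polar import *
a=np.mean([eyes.camera("top")[0].astype(np.float32).mean(2) for _ in range(6)],0);np.save("d1.npy",a);analyse(a)
b=np.load("d0.npy");print("diff",np.abs(a-b)[205:238,300:333].max())
s=bot.state();print(s["force"].round(2),s["moment"].round(3))
```

```text
local centre [-0.0662  0.0009  0.0455] R 0.0498 pointer 1.49
30 [0.37 0.62 0.06] phase8 22.07 peaks [3]
33 [0.55 1.57 0.12] phase8 21.34 peaks [65]
36 [0.48 2.45 0.51] phase8 21.12 peaks [65, 293]
39 [0.96 2.25 0.93] phase8 21.76 peaks [2, 22, 63, 109, 293]
diff 22.874985
[-2.41  0.39  4.54] [ 0.177  0.608 -0.027]
```

Call:
servo_tool --series '[[[0,0,0,8,1],[0,0,0,16,1],[0,0,0,24,1],[0,0,0,32,1],[0,0,0,36,1]]]'

```text
time_s: 10.88
position: [0.4925, -0.1478, 0.1512]
orientation: [-3.061, -0.703, 0.002]
force: [-2.3, 0.9, 5.4]
finger_gap: 0.0116
finger_force: 42.8
```

```bash
cat > m.py <<'E'
from polar import *
s=bot.state();print(s["position"].round(4),s["orientation"].round(3),s["force"].round(2))
a=np.mean([eyes.camera("top")[0].astype(np.float32).mean(2) for _ in range(10)],0);np.save(sys.argv[1],a);analyse(a)
c=C+0
E
python3 m.py d2.npy
```

```text
[ 0.4925 -0.1478  0.1512] [-3.061e+00 -7.030e-01  2.000e-03] [-2.29  0.93  5.37]
local centre [-0.0661  0.0008  0.0456] R 0.0496 pointer 1.96
30 [0.12 0.72 0.09] phase8 8.98 peaks [3]
33 [0.47 2.1  0.18] phase8 8.27 peaks [5, 53, 143, 234]
36 [0.95 3.67 0.77] phase8 8.53 peaks [6, 53, 98, 142, 190, 234, 280]
39 [1.12 3.96 1.29] phase8 9.69 peaks [7, 52, 142, 190, 234, 280]
```

```bash
cat > ptr.py <<'E'
from polar import *
def go(a,c=C):
    r=np.arange(-12,37,1)/1e3;x=np.arange(-8,8.1,.25)/1e3
    P=c+r[:,None,None]*up+x[None,:,None]*left
    uv=proj("top",P.reshape(-1,3)).astype(np.float32).reshape(len(r),len(x),2)
    g=cv2.remap(a.astype(np.float32),uv[...,0],uv[...,1],cv2.INTER_CUBIC)
    w=np.clip(np.median(g,1)[:,None]-g-8,0,None);y=(w*x).sum(1)/w.sum(1)
    for lo,hi in((-12,30),(5,30),(0,34)):
        ok=(r>=lo/1e3)&(r<=hi/1e3);k=np.polyfit(r[ok],y[ok],1);print(lo,hi,"dir",np.degrees(np.arctan(k[0])).round(2),"off mm",(k[1]*1e3).round(2))
    print((y*1e3).round(1))
a=sum(np.load(f"d{i}.npy") for i in range(3))/3
go(a)
E
python3 ptr.py
```

```text
-12 30 dir 2.66 off mm -0.43
5 30 dir 3.25 off mm -0.61
0 34 dir 3.51 off mm -0.67
[-0.7 -0.6 -0.7 -0.6 -0.5 -0.6 -0.6 -0.6 -0.7 -0.7 -0.7 -0.7 -0.7 -0.6
 -0.6 -0.5 -0.3 -0.3 -0.1 -0.1 -0.  -0.   0.   0.  -0.   0.   0.1  0.1
  0.1  0.2  0.3  0.3  0.5  0.6  0.7  0.7  0.8  0.8  0.9  1.   1.1  1.1
  1.2  1.2  1.3  1.5  1.7  1.9  2. ]
```

Call:
servo_tool --series '[[[0,0,0,6,1],[0,0,0,12,1],[0,0,0,12,1]]]'

```text
time_s: 11.75
position: [0.4926, -0.1477, 0.1512]
orientation: [-3.117, -0.385, 0.002]
force: [-2.8, 1.1, 4.4]
finger_gap: 0.0115
finger_force: 42.7
```

```bash
python3 m.py d3.npy
python3 - <<'E'
from polar import *
ang=np.arange(-24,40,2.)
for i in(0,2,3):
    a=np.load(f"d{i}.npy");print(i)
    for r0 in(32,36,40): print(r0,prof(a,np.arange(r0,r0+3,.5)/1e3,ang,C).mean(1).round().astype(int).tolist())
a,b=np.load("d0.npy"),np.load("d3.npy");f=lambda a:cv2.resize(np.clip(a[202:238,298:334],0,255).astype(np.uint8),(396,396),interpolation=cv2.INTER_CUBIC)
cv2.imwrite("pics/d3.png",np.hstack([f(a),f(b)]))
E
```

```text
[ 0.4926 -0.1477  0.1512] [-3.117e+00 -3.850e-01  2.000e-03] [-2.83  1.1   4.35]
local centre [-0.066   0.0008  0.0456] R 0.0497 pointer 2.06
30 [0.03 0.56 0.07] phase8 4.87 peaks [3]
33 [0.11 1.25 0.26] phase8 4.5 peaks [3, 48]
36 [0.2  1.65 0.26] phase8 3.66 peaks [3, 48, 319]
39 [1.   1.02 0.38] phase8 3.04 peaks [2, 48, 319]
0
32 [220, 220, 220, 220, 219, 219, 219, 219, 218, 216, 212, 209, 206, 204, 204, 208, 213, 217, 220, 221, 222, 222, 221, 220, 218, 218, 218, 218, 218, 218, 219, 219]
36 [217, 216, 215, 213, 211, 211, 213, 214, 215, 215, 212, 209, 206, 205, 206, 209, 213, 217, 218, 219, 219, 218, 217, 215, 212, 210, 209, 209, 210, 212, 214, 217]
40 [205, 202, 199, 195, 190, 187, 187, 189, 190, 190, 189, 186, 185, 184, 186, 191, 199, 205, 209, 209, 207, 203, 199, 194, 191, 187, 185, 187, 193, 200, 206, 211]
2
32 [220, 220, 220, 220, 220, 220, 220, 220, 219, 216, 212, 208, 203, 200, 199, 202, 207, 212, 215, 218, 219, 219, 219, 218, 217, 217, 216, 216, 216, 216, 216, 216]
36 [218, 217, 217, 217, 217, 218, 219, 219, 219, 217, 214, 211, 205, 199, 196, 196, 199, 205, 210, 215, 217, 217, 216, 215, 213, 213, 213, 214, 215, 216, 216, 216]
40 [204, 203, 201, 199, 200, 201, 201, 200, 199, 196, 194, 190, 184, 178, 172, 169, 172, 179, 188, 195, 198, 200, 199, 196, 195, 196, 201, 205, 208, 210, 209, 208]
3
32 [219, 220, 220, 220, 221, 221, 220, 219, 218, 214, 211, 207, 203, 200, 201, 205, 210, 215, 217, 218, 218, 218, 217, 217, 217, 216, 216, 216, 216, 216, 215, 214]
36 [218, 219, 219, 219, 218, 218, 218, 217, 216, 213, 209, 205, 201, 198, 199, 203, 209, 214, 217, 219, 219, 218, 217, 216, 214, 213, 212, 212, 212, 212, 212, 210]
40 [207, 210, 209, 207, 204, 201, 198, 196, 193, 188, 183, 177, 172, 169, 171, 179, 190, 199, 205, 209, 210, 209, 209, 205, 202, 198, 195, 194, 195, 200, 201, 199]
```

View pics/d3.png

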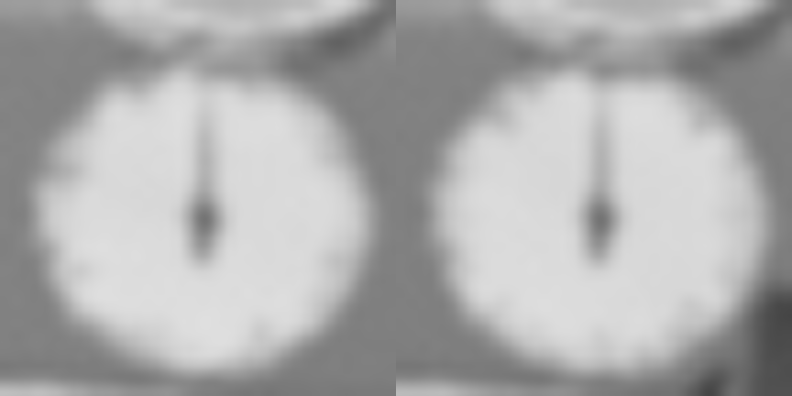

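Call:
servo_tool --series '[[[0,0,0,3,1],[0,0,0,3,1],[0,0,0,3,1]]]'

```text
time_s: 12.62
position: [0.4926, -0.1478, 0.1512]
orientation: [-3.126, -0.302, 0.001]
force: [-4.7, 3.0, 4.0]
finger_gap: 0.0114
finger_force: 42.7
```

```bash
python3 m.py d4.npy
python3 - <<'E'
from polar import *
ang=np.arange(-24,40,2.)
a=np.load("d4.npy")
for r0 in(32,36,40): print(r0,prof(a,np.arange(r0,r0+3,.5)/1e3,ang,C).mean(1).round().astype(int).tolist())
# joint fit: rotation of d4's rim profile relative to d0..d2 by circular cross-correlation (bottom part)
A=np.arange(0,360,.5)
def f(i):
    d=prof(np.load(f"d{i}.npy"),np.arange(35,43,.5)/1e3,A,C).mean(1);return d-cv2.GaussianBlur(np.r_[d,d,d].reshape(-1,1),(1,121),20)[720:1440,0]
k=np.arange(0,100);ok=(A>45)&(A<290)
for i in(0,1,2,3):
    x=f(i);y=f(4);cc=[np.corrcoef(np.roll(x,-j)[ok],y[ok])[0,1] for j in k];print(i,"rot",k[np.argmax(cc)]*.5,max(cc).round(2))
E
```

```text
[ 0.4926 -0.1478  0.1512] [-3.126e+00 -3.020e-01  1.000e-03] [-4.72  2.97  3.96]
local centre [-0.066   0.0012  0.0456] R 0.0494 pointer 1.18
30 [0.13 0.51 0.04] phase8 3.43 peaks [2]
33 [0.61 1.56 0.4 ] phase8 3.62 peaks [3]
36 [0.86 2.81 1.05] phase8 4.53 peaks [2, 93, 139, 185, 229, 318]
39 [0.27 3.03 1.79] phase8 6.53 peaks [2, 140, 228, 317]
32 [219, 219, 219, 219, 219, 219, 219, 219, 218, 215, 211, 207, 203, 200, 201, 204, 209, 214, 216, 218, 219, 218, 218, 218, 217, 217, 216, 216, 215, 215, 215, 215]
36 [219, 218, 217, 217, 216, 216, 217, 217, 218, 216, 212, 207, 202, 198, 198, 202, 208, 212, 214, 215, 215, 215, 214, 214, 213, 212, 211, 210, 209, 208, 209, 211]
40 [209, 209, 207, 205, 202, 200, 199, 199, 199, 196, 189, 181, 174, 170, 171, 179, 189, 197, 201, 203, 201, 197, 194, 194, 197, 198, 197, 195, 196, 198, 200, 203]
0 rot 25.5 0.53
1 rot 19.0 0.69
2 rot 5.0 0.73
3 rot 46.0 0.49
```

Call:
servo_tool --series '[[[0,0,0,-3,1],[0,0,-0.006,-3,1],[0,0,-0.02,-3,1],[0,0,-0.05,-3,1],[0,0,-0.09,-3,1]]]'

```text
time_s: 13.75
position: [0.4945, -0.1496, 0.2431]
orientation: [3.116, 0.38, 0.006]
force: [-0.1, -0.3, 0.3]
finger_gap: 0.0113
finger_force: 42.0
```

Call:
servo_tool --series '[[[0,0,0,-10,1],[0,0,0,-20,1],[0,0,0,-30,1],[0,0,0,-40,1],[0,0,0,-50,1]]]'

```text
time_s: 14.38
position: [0.495, -0.1498, 0.243]
orientation: [2.656, 1.667, 0.006]
force: [0.0, 0.6, -0.3]
finger_gap: 0.0118
finger_force: 42.0
```

Call:
servo_tool --series '[[[0,0,0,-8,1],[0,0,0,-16,1],[0,0,0,-22,1],[0,0,0,-22,1]]]'

```text
time_s: 14.88
position: [0.4945, -0.1496, 0.2426]
orientation: [2.298, 2.135, 0.004]
force: [0.1, 0.6, 0.2]
finger_gap: 0.0111
finger_force: 42.0
```

```bash
python3 m.py d5.npy
python3 - <<'E'
from polar import *
ang=np.arange(-24,40,2.)
a=np.load("d5.npy")
for r0 in(32,36,40): print(r0,prof(a,np.arange(r0,r0+3,.5)/1e3,ang,C).mean(1).round().astype(int).tolist())
A=np.arange(0,360,.5)
def f(i):
    d=prof(np.load(f"d{i}.npy"),np.arange(35,43,.5)/1e3,A,C).mean(1);return d-cv2.GaussianBlur(np.r_[d,d,d].reshape(-1,1),(1,121),20)[720:1440,0]
k=np.arange(0,70);ok=(A>45)&(A<320)
for i in(0,1,2):
    x=f(i);y=f(5);cc=[np.corrcoef(np.roll(x,-j)[ok],y[ok])[0,1] for j in k];print(i,"rot",k[np.argmax(cc)]*.5,max(cc).round(2))
E
```

```text
[ 0.4945 -0.1496  0.2426] [2.298 2.135 0.004] [0.12 0.65 0.23]
local centre [-0.0661  0.0009  0.0456] R 0.0497 pointer 1.87
30 [0.09 0.46 0.01] phase8 3.05 peaks [3]
33 [0.64 1.49 0.28] phase8 2.93 peaks [3]
36 [0.96 2.74 0.75] phase8 3.84 peaks [3, 93, 136, 184, 229, 275, 318]
39 [0.45 2.91 1.37] phase8 5.46 peaks [2, 137, 229, 318]
32 [220, 220, 220, 220, 220, 220, 220, 220, 218, 215, 212, 208, 203, 201, 201, 204, 210, 214, 217, 218, 219, 219, 218, 217, 217, 217, 216, 216, 216, 215, 215, 215]
36 [218, 218, 217, 216, 216, 216, 217, 217, 218, 216, 213, 208, 203, 199, 198, 202, 208, 212, 215, 217, 217, 216, 216, 215, 214, 212, 211, 210, 210, 209, 210, 210]
40 [210, 210, 208, 206, 203, 200, 200, 199, 198, 195, 189, 182, 175, 171, 172, 179, 189, 197, 203, 205, 204, 202, 201, 199, 200, 199, 197, 196, 196, 198, 200, 202]
0 rot 26.5 0.61
1 rot 19.5 0.72
2 rot 6.0 0.76
```

Call:
servo_tool --series '[[[0.045,0,0,0,1],[0.1,-0.001,0,0,1],[0.155,-0.002,0,0,1],[0.205,-0.002,0,0,1],[0.2255,-0.003,0,0,1]]]'

```text
time_s: 16.0
position: [0.5055, 0.0814, 0.2416]
orientation: [-2.291, -2.148, -0.003]
force: [0.3, -0.3, -0.2]
finger_gap: 0.0118
finger_force: 42.0
```

Call:
servo_tool --series '[[[0,0,0.01,0,1],[0,0,0.03,0,1],[0,0,0.045,0,1],[0,0,0.053,0,1],[0,0,0.053,0,1]]]'

```text
time_s: 16.62
position: [0.5055, 0.0764, 0.1878]
orientation: [-2.298, -2.141, 0.002]
force: [0.0, -0.0, 0.1]
finger_gap: 0.0111
finger_force: 42.0
```

Run:
```python
from h import *
s=bot.state();print(s["position"].round(4),s["orientation"].round(3),s["force"].round(2))
b=eyes.camera("side")[0]
cv2.imwrite("pics/c6.png",cv2.resize(b[150:240,260:350,::-1],(540,540),interpolation=cv2.INTER_CUBIC))
```

```text
[0.5055 0.0764 0.1878] [-2.298e+00 -2.141e+00  2.000e-03] [ 0.   -0.01  0.09]
```

View pics/c6.png

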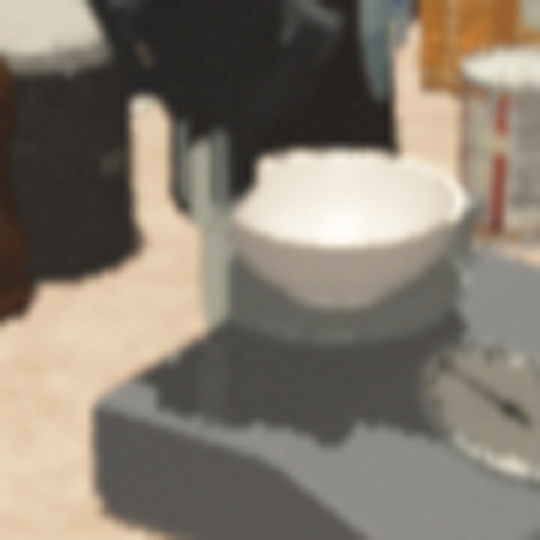

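Call:
servo_tool --series '[[[-0.001,0.0025,0,0,1],[-0.001,0.0025,0.008,0,1],[-0.001,0.0025,0.014,0,1],[-0.001,0.0025,0.019,0,1],[-0.001,0.0025,0.022,0,1]]]'

```text
time_s: 17.3
position: [0.5079, 0.0759, 0.1658]
orientation: [-2.297, -2.142, 0.001]
force: [0.4, -0.2, -1.0]
finger_gap: 0.0112
finger_force: 42.0
```

Tip is about 7.5 mm inside the bore with no force. Continuing.

Call:
servo_tool --series '[[[0,0,0.006,0,1],[0,0,0.012,0,1],[0,0,0.017,0,1],[0,0,0.021,0,1],[0,0,0.022,0,1]]]'

```text
time_s: 17.92
position: [0.508, 0.0759, 0.1441]
orientation: [-2.298, -2.142, 0.0]
force: [0.2, 0.7, 0.1]
finger_gap: 0.0113
finger_force: 42.0
```

Call:
servo_tool --series '[[[0,0,0.001,0,1],[0,0,0.002,0,1],[0,0,0.003,0,1],[0,0,0.003,0,1]]]'

```text
time_s: 18.42
position: [0.5081, 0.0759, 0.1413]
orientation: [-2.298, -2.142, 0.0]
force: [0.4, -0.0, 0.2]
finger_gap: 0.0113
finger_force: 42.0
```

Call:
servo_tool --series '[[[0,0,0.0005,0,1],[0,0,0.001,0,1],[0,0,0.0015,0,1],[0,0,0.0015,0,1]]]'

```text
time_s: 18.92
position: [0.5083, 0.0759, 0.1405]
orientation: [2.298, 2.142, 0.001]
force: [-1.5, 0.1, 4.8]
finger_gap: 0.0115
finger_force: 43.0
```

Call:
servo_tool --series '[[[0,0,0,0,0.8],[0,0,0,0,0.6],[0,0,0,0,0.3],[0,0,0,0,0],[0,0,0,0,0]]]'

```text
time_s: 19.55
position: [0.5081, 0.0759, 0.1398]
orientation: [-2.298, -2.142, 0.0]
force: [0.0, 0.0, -0.2]
finger_gap: 0.0852
finger_force: 0.0
```

Call:
servo_tool --series '[[[0,0,0,0,0],[0,0,-0.02,0,0],[0,0,-0.05,0,0],[0,0,-0.09,0,0],[0,0,-0.12,0,0]]]'

```text
time_s: 20.18
position: [0.5084, 0.076, 0.2615]
orientation: [2.297, 2.142, 0.002]
force: [1.0, 0.0, -0.1]
finger_gap: 0.0853
finger_force: 0.0
```

Call:
servo_tool --series '[[[-0.04,0,-0.01,0,0],[-0.09,0,-0.01,0,0],[-0.14,0,-0.01,0,0],[-0.19,0,-0.01,0,0],[-0.24,0,-0.01,0,0]]]'

```text
time_s: 20.8
position: [0.491, -0.1651, 0.27]
orientation: [2.298, 2.142, 0.0]
force: [-0.1, 0.9, -0.5]
finger_gap: 0.0854
finger_force: 0.0
```

```bash
python3 - <<'E'
from h import *
s=bot.state();print(s["position"].round(4),s["force"].round(2),s["finger_gap"])
a=eyes.camera("top")[0];b=eyes.camera("side")[0]
f=lambda p,x,y:cv2.resize(p[y:y+90,x:x+90,::-1],(390,390),interpolation=cv2.INTER_CUBIC)
cv2.imwrite("pics/c7.png",np.hstack([f(a,265,155),f(b,265,165)]))
E
python3 m.py d6.npy
```

```text
[ 0.491  -0.1651  0.27  ] [-0.13  0.86 -0.51] 0.0854433286541901
[ 0.4896 -0.1714  0.2693] [ 2.309  2.127 -0.007] [-0.09 -0.3   0.17]
local centre [-0.066   0.0009  0.0456] R 0.0497 pointer 2.02
30 [0.1  0.48 0.05] phase8 3.55 peaks [3]
33 [0.62 1.49 0.24] phase8 3.36 peaks [3]
36 [0.95 2.8  0.76] phase8 3.95 peaks [3, 93, 137, 185, 228, 275, 318]
39 [0.42 2.94 1.38] phase8 5.21 peaks [2, 137, 229, 317]
```

View pics/c7.png

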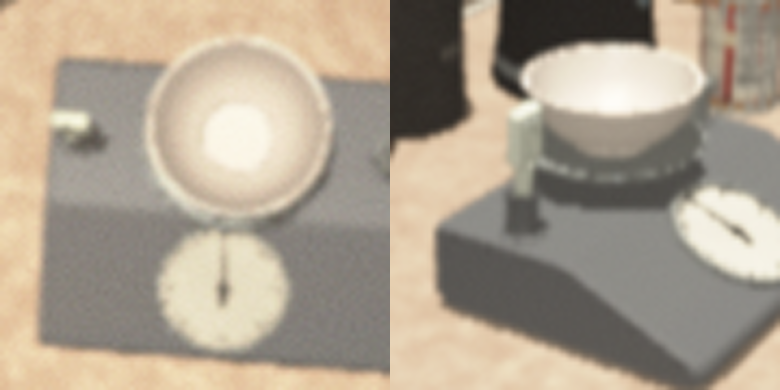

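```bash
python3 -c "
from station import bot
print(bot.finish_job())"
```

```text
the job is handed in; nothing more can be done
None
```

I turned the zero screw until the dial's zero mark lined up with the pointer, within about 1 degree as measured in the camera images, put the key back upright and fully home in its holder, left the bowl on the pan, and handed the job in about 21 s into the run.

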